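# Screw the tripod's levelling foot down to the tile

## Robot

A 6-joint arm with a two-finger parallel gripper is mounted at the origin on the work surface. World frame = base frame: x ahead of the robot, y to its left, z up, the work surface at z = 0. Lengths are in m, angles in degrees, forces in N, time in s.
With the tool pointing down it reaches from about 0.375 to 0.9 m from the base axis. Payload 3.1 kg.
Tool frame: the origin (TCP) lies at the very end of the fingers, on their centre line; the grasp point (between the pads) lies 19 mm behind it; z points along the fingers, y is the line along which they close (so a half turn about z gives the same grasp; the last joint's range is limited). The gripper opens to 87 mm and grips with 3 to 60 N. Pads are 19 mm wide; open, the fingers measure 117 mm over their backs; the gripper's body (75 mm by 190 mm) begins 51 mm behind the grasp point.
Start: joints at [66.32, 30.224, 82.088, -0, 67.689, -10.227], TCP at [0.145, 0.608, 0.223] pointing down, gripper open.
Joint ranges: [-176.69, 176.69], [-43.24, 126.21], [12.49, 139.97], [-82, 262], [0, 151.66], [-163.58, 163.58]. Speed limits (degrees/s): [159.86, 159.86, 180, 180, 180, 180].

## Interface

Orientations are given as a 3x3 rotation matrix whose columns are the frame's x, y, z axes.
In Python, from rig import bot gives the robot as it stands.
- The arm moves only by the tool move_arm, never from a script. Its argument "increments" is a list of rows, each an object with "xyz": the shift along the tool's x, y, z in mm, a list of three; "roll": the turn about the tool's z in rad; "grip": the opening in per cent of the stroke, from 0 (shut) to 100 (fully open). A call has 1 to 5 rows; each row shifts and turns the commanded pose from where the row before left it, along the tool's axes as they then stand; what a row does not reach is not made up. A row lasts 1/12 s, in which the tool goes at most 41.7 mm and 7.16 degrees, less where a joint would pass 70% of its speed; a pose out of reach is approached as far as the arm can. A call is refused whole if a number of a shift passes 41.7 or a number of a turn 0.125, either way. A call with a gripper value outside its range is refused whole. The fingers move at their own pace and stop on an object; the grip force is fixed at half the most. Time passes only in rows, so rows that do not move let the fingers close. It gives the time, the measured TCP pose, the force, the opening and the grip force at its end, in the units of the state.
- bot.read_state(): the state, without advancing time (a new reading comes with each control period).
- bot.capture(name): name is "scene" or "top" or "wrist"; returns (picture, depth): 480x640x3 uint8, red, green, blue; 480x640 float32, m along the optical axis (not along the pixel's ray), 0 where there is no reading.
- bot.camera_model(name): a dict with "intrinsics" (3x3 intrinsics, pixels), "rvec" (rotation vector, rad) and "tvec" (3), from world to camera coordinates, as OpenCV has them; the wrist camera has in their place "tool_from_camera" (4x4, takes a point from camera to tool coordinates, whose origin is the TCP and whose axes are the flange's). Camera axes: x right, y down, z forward; pixel columns grow to the right and rows downward; lengths in m; the calibration is good to about 2 mm. A picture is of the moment at which its call begins: read the wrist's pose just before it. camera_model takes no time and is no camera call.
- bot.hand_in(): hands the job in; it is judged then, once.
Trained networks look in the newest picture that a camera, given by its name, has taken for a name from the list of things; names that differ only in an ending like _2 or _b are one class to them, and where a whole thing is asked for, a point or a joint stands for the part that bears it (a point fixed in the world has none). Each returns a list of dicts, best first, with "conf" (0 to 1); they miss things now and then, are a little off and sometimes report something else, mostly with a low value. They report only what shows in the picture. A call takes as long as a camera call.
- bot.spot_in(label, camera): "at" ([x, y, z] in m, in the coordinates of the camera as it stood for that picture, good to about 4 mm: the middle of the surface that is visible of it).
- bot.trace(label, camera): "mask" (480x640 bool, what is visible of it).
The state is a dict: "time_s": time; "joint_positions": joint angles; "qvel": joint speeds; "tau": joint torques, N m; "position": TCP position; "tcp_rot": TCP orientation; "force": force on the tool from outside, world axes, zero at the start; "moment": the same for the moment, N m; "opening": opening from 0.0 (shut) to 1.0 (fully open); "grasp_force": force on a finger pad.
Only numpy, scipy, OpenCV 4.12 (cv2) and the standard library are available. Lean on these libraries where they do the work, as an engineer would, in place of code of your own. Each camera call takes 0.05 s, during which the arm holds its last target. There are 200 camera calls.

## Task

One leg of the tabletop tripod ends in a screw foot that hangs a little above the stone tile. Turn its wing knob clockwise until the rubber sole just rests on the tile with light pressure, neither floating nor screwed down hard, then let go; leave everything else on the shelf where it is.

Things in the scene. Friction and masses are not known exactly. Their poses are not given: they have to be found in the camera images.
- leveler: Screw foot at the end of the tripod's third leg: black upright wing bar 64 mm long, 14 thick, 32 tall on a steel stem. Origin: wing centre, on the screw axis; x along the wing, y through its thickness, z up; it turns and sinks with the knob. Clockwise from above screws it down, 12 mm a turn, wing and all. It starts 0 to 1.2 rad down its thread, ample travel left.
- foot (a point): Point on the screw axis, fixed to the stem: centre of the underside of the round black rubber sole (56 mm across, 8 thick) when nothing presses on it, 102 mm below the wing centre. It has three small rubber nubs 24 mm off the axis, which grip the tile with friction about 1.2; pressed on the tile the foot yields about 1 mm per 5 N.
- boss (a point): On the screw axis, centre of the top face of the leg's black boss (38 mm across), 82 mm above the shelf. Only the bare stem (20 mm across or less) lies between it and the wing: 30 mm at thread zero, at least 15 mm in the end. The thread drags with a steady 0.06 N m and does not sink when pushed; once the sole touches, torque climbs by about 0.2 to 0.3 N m per radian.
- riser: Low grey tray, 130 x 130 mm, walls 12 mm high, under the screw foot, with a 112 mm square stone tile packed up in it. Origin: centre of the tray's underside, on the shelf. The tile's top is 13 to 20 mm above the origin; how high differs every time and is not measured. Neither moves.
- tripod: Tabletop tripod, fixed on the shelf: black hub 60 mm across, a head on a short column reaching 196 mm above the shelf, two plain aluminium legs with rubber feet 164 mm out, and the third leg along its x axis, carrying the screw foot 170 mm out. Origin on the shelf under the hub; z up.
- lens: Bystander: a short black lens standing upright, 66 mm across, 64 mm tall; origin at the centre of its underside.
- rear_cap: Bystander: a flat round black plastic lens cap, 62 mm across, 18 mm tall; origin at the centre of its underside.
- brush: Bystander: a steel cleaning-brush handle lying flat, 153 mm long, 18 mm thick; origin under its middle, its x axis along it.
- battery_case: Bystander: a frosted plastic battery case lying flat, 95 x 62 x 26 mm; origin at the centre of its underside.
- blower: Bystander: a black rubber dust blower standing upright, 66 mm across, 125 mm tall; origin at the centre of its underside.
- mug: Bystander: a white mug, 82 mm across, 95 mm tall; origin at the centre of its underside.
- filter_box: Bystander: a flat square black filter box, 85 x 85 x 22 mm; origin at the centre of its underside.

How it is judged:
By the outcome, as a careful person would: the job done as asked, in the order asked, and still so for the second after the job is handed in, with the robot touching nothing.
It also fails if it takes over 72 s, if anything falls off the work surface, if the arm or the gripper's body presses on something with over 40 N, if the wrist force passes 120 N, or if a joint passes its speed limit or range.

## Working session

There is one attempt and no reset: what is moved stays moved. The work goes in short steps, Python scripts to look and compute and a tool call to move; the robot and the scene stay as the last step left them, time stands still between calls to the robot, and variables do not carry over. Pictures are saved under pics/ and viewed, at most 10 in all, crops included, and the job is handed in when it is done.

Besides the shell and the picture viewer there is one more tool, called after ">>>" by a JSON object that holds its "api" and its "payload", one argument or row to a line. move_arm: Moves the arm, as the interface text tells. Its arguments: {"type":"object","properties":{"increments":{"type":"array"}},"required":["increments"]}

```bash
mkdir -p pics
cat > h.py <<'E'
import numpy as np, cv2
from rig import bot
def cam2world(p,name,st=None):
    m=bot.camera_model(name)
    p=np.atleast_2d(p)
    if name=="wrist":
        T=np.array(m["tool_from_camera"]); q=p@T[:3,:3].T+T[:3,3]
        return q@np.array(st["tcp_rot"]).T+np.array(st["position"])
    R=cv2.Rodrigues(np.array(m["rvec"],float))[0]
    return (p-np.array(m["tvec"]).ravel())@R
def cloud(mask,depth,name,st=None):
    K=np.array(bot.camera_model(name)["intrinsics"])
    v,u=np.nonzero(mask&(depth>0)); d=depth[v,u]
    return cam2world(np.c_[(u-K[0,2])/K[0,0]*d,(v-K[1,2])/K[1,1]*d,d],name,st)
def save(n,im): cv2.imwrite(f"pics/{n}.png",im[:,:,::-1])
E
python3 - <<'E'
from h import *
np.set_printoptions(precision=4,suppress=True)
s=bot.read_state();print({k:s[k] for k in("time_s","position","tcp_rot","force","moment","opening")})
ims=[]
for c in("scene","top"):
    im,d=bot.capture(c);ims.append(im)
    for l in("leveler","boss","foot","riser","tripod","mug","blower","lens"):
        r=bot.spot_in(l,c)
        if r: print(c,l,[(round(x["conf"],2),cam2world(x["at"],c)[0]) for x in r[:2]])
    t=bot.trace("leveler",c)
    if t:
        P=cloud(t[0]["mask"],d,c);print(c,t[0]["conf"],len(P),np.percentile(P,[2,50,98],axis=0))
    save(c,im)
E
```

```text
{'time_s': 0.0, 'position': array([0.1451, 0.6072, 0.2216]), 'tcp_rot': array([[-0.9726,  0.2326, -0.0008],
       [ 0.2326,  0.9726, -0.002 ],
       [ 0.0004, -0.0021, -1.    ]]), 'force': array([ 0.0101, -0.3478, -0.053 ]), 'moment': array([-0.0194,  0.011 ,  0.0106]), 'opening': 1.0003212381157163}
scene leveler [(0.61, array([ 0.5685, -0.0049,  0.1064]))]
scene boss [(0.73, array([ 0.5647, -0.167 ,  0.0998]))]
scene foot [(0.68, array([ 0.5692, -0.0056,  0.1093]))]
scene riser [(0.72, array([ 0.5888, -0.015 ,  0.0163])), (0.56, array([ 0.4451, -0.1075,  0.0587]))]
scene tripod [(0.17, array([ 0.5633, -0.1695,  0.0981]))]
scene mug [(0.84, array([0.4677, 0.4071, 0.059 ]))]
scene blower [(0.56, array([0.6401, 0.3957, 0.054 ]))]
scene lens [(0.6, array([ 0.4446, -0.1073,  0.0566]))]
scene 0.85 493 [[ 0.5467 -0.0294  0.0305]
 [ 0.572  -0.0065  0.1129]
 [ 0.5922  0.0173  0.1449]]
top leveler [(0.75, array([ 0.5606, -0.0054,  0.1409])), (0.62, array([ 0.5515, -0.0079,  0.0132]))]
top boss [(0.69, array([ 0.5493, -0.1838,  0.0924]))]
top foot [(0.86, array([ 0.5577, -0.0019,  0.1389])), (0.24, array([ 0.5452, -0.1779,  0.0941]))]
top riser [(0.68, array([ 0.5491, -0.0094,  0.015 ]))]
top tripod [(0.78, array([ 0.5432, -0.1797,  0.0937]))]
top mug [(0.78, array([0.4388, 0.4234, 0.0454]))]
top blower [(0.84, array([0.6185, 0.3904, 0.0583])), (0.5, array([ 0.4286, -0.11  ,  0.0642]))]
top lens [(0.81, array([ 0.426 , -0.1059,  0.066 ]))]
top 0.83 331 [[ 0.5395 -0.0291  0.0262]
 [ 0.5609 -0.0055  0.1248]
 [ 0.5898  0.0175  0.1473]]
```

View pics/scene.png

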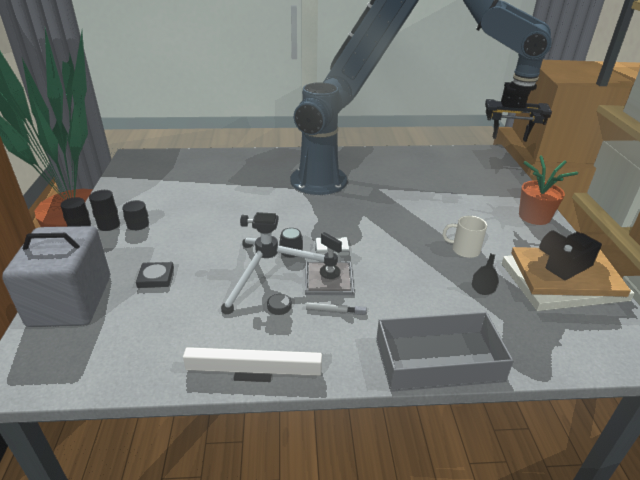

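View pics/top.png

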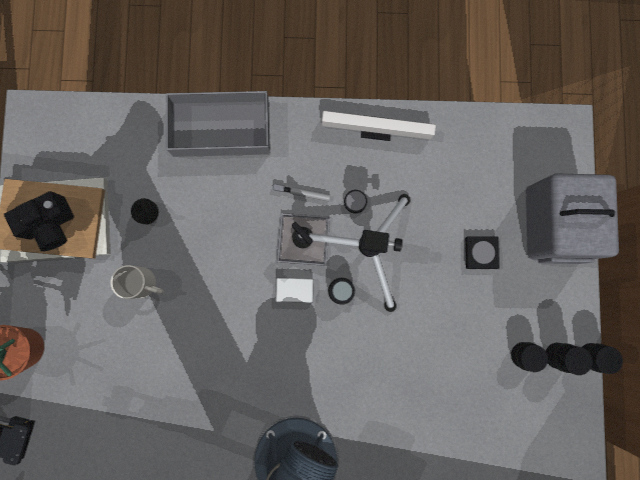

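The scene picture shows the wing knob at about (331,243), standing over the tray. In the top picture it is at about (301,236), with the tripod head at (373,243). Next I'll work out the wing pose.

Run:
```python
from h import *
np.set_printoptions(precision=4,suppress=True)
for c in("scene","top"):
    im,d=bot.capture(c);t=bot.trace("leveler",c)
    P=cloud(t[0]["mask"],d,c);P=P[(P[:,2]>.115)&(P[:,2]<.16)]
    if c=="top":P=P[P[:,2]>.132]
    r=cv2.minAreaRect((P[:,:2]*1000).astype(np.float32))
    _,_,V=np.linalg.svd(P[:,:2]-P[:,:2].mean(0));print(c,len(P),P.mean(0),P.min(0),P.max(0),V[0],np.degrees(np.arctan2(V[0,1],V[0,0])),r)
m=bot.camera_model("wrist");print(np.array(m["tool_from_camera"]),np.array(m["intrinsics"]))
```

```text
scene 255 [ 0.5708 -0.0057  0.1328] [ 0.5397 -0.0303  0.115 ] [0.595  0.02   0.1466] [0.704  0.7102] 45.25417445871059 ((567.2310180664062, -5.101781845092773), (64.85172271728516, 19.901824951171875), 44.207763671875)
top 158 [ 0.565  -0.0072  0.1425] [ 0.5398 -0.0314  0.1322] [0.5895 0.0173 0.1501] [-0.7162 -0.6979] -135.74305358016028 ((565.0106201171875, -7.750494003295898), (62.552188873291016, 14.133974075317383), 44.17560958862305)
[[ 0.     -0.9661 -0.2581  0.0705]
 [ 1.     -0.      0.0003  0.0009]
 [-0.0002 -0.2581  0.9661 -0.1618]
 [ 0.      0.      0.      1.    ]] [[402.7536   0.     317.5917]
 [  0.     402.7536 239.7074]
 [  0.       0.       1.    ]]
```

>>> {"api": "move_arm", "payload": {
  "increments": [
    {"xyz": [-41, 0, 0], "roll": 0, "grip": 100}
  ]
}}

```text
time_s: 1.28
position: [0.179, 0.5993, 0.2226]
tcp_rot: [[-0.974, 0.226, -0.004], [0.226, 0.974, 0.0], [0.004, -0.001, -1.0]]
force: [-0.2, 1.2, -1.1]
opening: 0.997
grasp_force: 0.0
```

>>> {"api": "move_arm", "payload": {
  "increments": [
    {"xyz": [-25.6, -25.2, 0], "roll": 0, "grip": 100},
    {"xyz": [-25.6, -25.2, 0], "roll": 0, "grip": 100},
    {"xyz": [-25.6, -25.2, 0], "roll": 0, "grip": 100},
    {"xyz": [-25.6, -25.2, 0], "roll": 0, "grip": 100},
    {"xyz": [-25.6, -25.2, 0], "roll": 0, "grip": 100}
  ]
}}

```text
time_s: 1.7
position: [0.2811, 0.4446, 0.2226]
tcp_rot: [[-0.973, 0.232, 0.0], [0.232, 0.973, 0.0], [-0.0, 0.0, -1.0]]
force: [0.2, -0.1, -0.6]
opening: 0.999
grasp_force: 0.0
```

>>> {"api": "move_arm", "payload": {
  "increments": [
    {"xyz": [-25.6, -25.2, 0], "roll": 0, "grip": 100},
    {"xyz": [-25.6, -25.2, 0], "roll": 0, "grip": 100},
    {"xyz": [-25.6, -25.2, 0], "roll": 0, "grip": 100},
    {"xyz": [-25.6, -25.2, 0], "roll": 0, "grip": 100},
    {"xyz": [-25.6, -25.2, 0], "roll": 0, "grip": 100}
  ]
}}

```text
time_s: 2.12
position: [0.3764, 0.2922, 0.2228]
tcp_rot: [[-0.973, 0.232, 0.001], [0.232, 0.973, 0.0], [-0.001, 0.0, -1.0]]
force: [0.9, 0.4, -0.8]
opening: 1.0
grasp_force: 0.0
```

>>> {"api": "move_arm", "payload": {
  "increments": [
    {"xyz": [-25.6, -25.2, 0], "roll": 0, "grip": 100},
    {"xyz": [-25.6, -25.2, 0], "roll": 0, "grip": 100},
    {"xyz": [-25.6, -25.2, 0], "roll": 0, "grip": 100},
    {"xyz": [-25.6, -25.2, 0], "roll": 0, "grip": 100},
    {"xyz": [-25.6, -25.2, 0], "roll": 0, "grip": 100}
  ]
}}

```text
time_s: 2.53
position: [0.4716, 0.1397, 0.2228]
tcp_rot: [[-0.973, 0.233, 0.001], [0.233, 0.973, 0.0], [-0.001, 0.0, -1.0]]
force: [0.1, 0.4, 0.0]
opening: 1.0
grasp_force: 0.0
```

>>> {"api": "move_arm", "payload": {
  "increments": [
    {"xyz": [-25.6, -25.2, 0], "roll": 0, "grip": 100},
    {"xyz": [-25.6, -25.2, 0], "roll": 0, "grip": 100},
    {"xyz": [-25.6, -25.2, 0], "roll": 0, "grip": 100},
    {"xyz": [-25.6, -25.2, 0], "roll": 0, "grip": 100},
    {"xyz": [-25.6, -25.2, 0], "roll": 0, "grip": 100}
  ]
}}

```text
time_s: 2.95
position: [0.5667, -0.0127, 0.2227]
tcp_rot: [[-0.972, 0.233, 0.0], [0.233, 0.972, 0.0], [-0.0, 0.0, -1.0]]
force: [1.3, 1.2, -0.7]
opening: 0.998
grasp_force: 0.0
```

>>> {"api": "move_arm", "payload": {
  "increments": [
    {"xyz": [0, 0, 0], "roll": -0.125, "grip": 100},
    {"xyz": [0, 0, 0], "roll": -0.125, "grip": 100},
    {"xyz": [0, 0, 0], "roll": -0.125, "grip": 100},
    {"xyz": [0, 0, 0], "roll": -0.125, "grip": 100},
    {"xyz": [0, 0, 0], "roll": -0.125, "grip": 100}
  ]
}}

```text
time_s: 3.37
position: [0.566, -0.0112, 0.2225]
tcp_rot: [[-0.923, -0.386, -0.0], [-0.386, 0.923, -0.0], [0.0, 0.0, -1.0]]
force: [-0.6, 0.7, 0.3]
opening: 0.998
grasp_force: 0.0
```

>>> {"api": "move_arm", "payload": {
  "increments": [
    {"xyz": [0, 0, 0], "roll": -0.125, "grip": 100},
    {"xyz": [0, 0, 0], "roll": -0.125, "grip": 100},
    {"xyz": [0, 0, 0], "roll": -0.125, "grip": 100},
    {"xyz": [0, 0, 0], "roll": 0, "grip": 100},
    {"xyz": [0, 0, 0], "roll": 0, "grip": 100}
  ]
}}

```text
time_s: 3.78
position: [0.566, -0.011, 0.2226]
tcp_rot: [[-0.724, -0.69, 0.0], [-0.69, 0.724, 0.0], [-0.0, -0.0, -1.0]]
force: [-0.3, 0.2, 0.4]
opening: 1.005
grasp_force: 0.0
```

```bash
cat > w.py <<'E'
from h import *
import sys
np.set_printoptions(precision=4,suppress=True)
s=bot.read_state();im,d=bot.capture("wrist");t=bot.trace("leveler","wrist")
print(s["time_s"],s["position"],s["joint_positions"],"tool y deg",np.degrees(np.arctan2(s["tcp_rot"][1,1],s["tcp_rot"][0,1])),s["force"],s["moment"])
save(sys.argv[1],im)
for x in t[:1]:
    P=cloud(x["mask"],d,"wrist",s);print(x["conf"],len(P),np.percentile(P[:,2],[2,50,98]))
    z=np.percentile(P[:,2],98);P=P[P[:,2]>z-.004]
    r=cv2.minAreaRect((P[:,:2]*1000).astype(np.float32))
    _,_,V=np.linalg.svd(P[:,:2]-P[:,:2].mean(0),full_matrices=False);print(len(P),P.mean(0),np.degrees(np.arctan2(V[0,1],V[0,0])),r)
    e=np.array([*np.array(r[0])/1000,z-.016])-s["position"];print("tool-frame err mm",e@s["tcp_rot"]*1000)
E
python3 w.py w1
```

```text
3.7833 [ 0.566  -0.011   0.2226] [ -12.4222   25.6682   90.6827    0.0025   63.6447 -146.0787] tool y deg 133.6553845896586 [-0.2637  0.1904  0.412 ] [ 0.0398  0.1096 -0.0054]
0.93 3092 [0.0311 0.1415 0.1434]
2044 [ 0.5643 -0.0064  0.142 ] 44.288175163022665 ((565.340576171875, -5.699169158935547), (63.14542770385742, 13.474770545959473), 44.26531219482422)
tool-frame err mm [-3.1975  4.2613 95.2125]
```

View pics/w1.png

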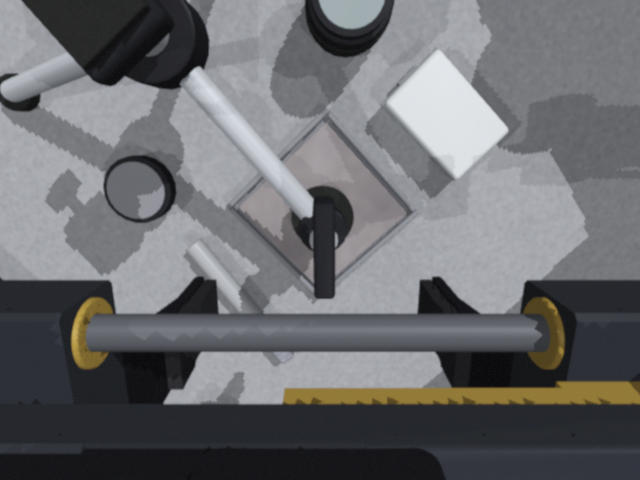

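Wrist picture: the wing at (324,247) lies between the fingers and runs along tool x. The boss and sole are just above it in the picture. I'll centre, descend and close.

>>> {"api": "move_arm", "payload": {
  "increments": [
    {"xyz": [-3.2, 4.2, 20], "roll": -0.01, "grip": 100},
    {"xyz": [0, 0, 30], "roll": 0, "grip": 100},
    {"xyz": [0, 0, 30], "roll": 0, "grip": 100},
    {"xyz": [0, 0, 20], "roll": 0, "grip": 100},
    {"xyz": [0, 0, 13], "roll": 0, "grip": 100}
  ]
}}

```text
time_s: 4.3
position: [0.5638, -0.0054, 0.1071]
tcp_rot: [[-0.716, -0.698, -0.004], [-0.698, 0.716, 0.001], [0.002, 0.003, -1.0]]
force: [0.3, 0.3, 0.0]
opening: 1.001
grasp_force: 0.0
```

>>> {"api": "move_arm", "payload": {
  "increments": [
    {"xyz": [0, 0, 0], "roll": 0, "grip": 30},
    {"xyz": [0, 0, 0], "roll": 0, "grip": 30},
    {"xyz": [0, 0, 0], "roll": 0, "grip": 30},
    {"xyz": [0, 0, 0], "roll": 0, "grip": 30},
    {"xyz": [0, 0, 0], "roll": 0, "grip": 30}
  ]
}}

```text
time_s: 4.72
position: [0.5663, -0.0059, 0.1109]
tcp_rot: [[-0.714, -0.7, 0.003], [-0.7, 0.714, -0.001], [-0.002, -0.002, -1.0]]
force: [0.2, 0.4, -0.1]
opening: 0.705
grasp_force: 0.0
```

```bash
cat > s.py <<'E'
from h import *
np.set_printoptions(precision=4,suppress=True)
s=bot.read_state();print(s["time_s"],s["position"],s["joint_positions"][5],s["opening"],s["grasp_force"],"yaw",np.degrees(np.arctan2(s["tcp_rot"][1,1],s["tcp_rot"][0,1])),"F",s["force"],"M",s["moment"])
E
python3 s.py; python3 w.py w2
```

```text
4.7167 [ 0.5663 -0.0059  0.1109] -146.30224706418267 0.7052393704839778 0.0 yaw 134.40091127139425 F [ 0.2108  0.3568 -0.0842] M [ 0.0222  0.0125 -0.031 ]
4.7167 [ 0.5663 -0.0059  0.1109] [ -11.9022   34.481    96.3816   -0.0015   48.9798 -146.3022] tool y deg 134.40091127139425 [ 0.2108  0.3568 -0.0842] [ 0.0222  0.0125 -0.031 ]
0.79 6649 [0.0312 0.1411 0.1433]
3898 [ 0.5595 -0.0112  0.142 ] 44.55549164885181 ((562.4614868164062, -8.326204299926758), (55.407569885253906, 13.967659950256348), 44.31376647949219)
tool-frame err mm [  4.3756   0.9053 -16.4179]
```

View pics/w2.png

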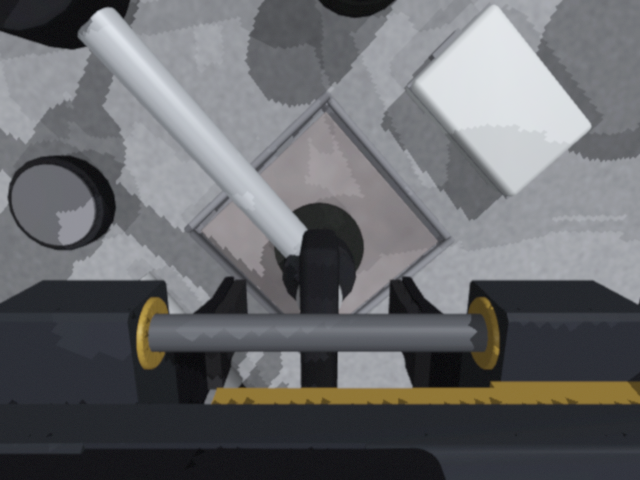

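The wing at (320,320) is centred between the fingers, so I'll close on it.

>>> {"api": "move_arm", "payload": {
  "increments": [
    {"xyz": [0, 0, 0], "roll": 0, "grip": 0},
    {"xyz": [0, 0, 0], "roll": 0, "grip": 0},
    {"xyz": [0, 0, 0], "roll": 0, "grip": 0},
    {"xyz": [0, 0, 0], "roll": 0, "grip": 0},
    {"xyz": [0, 0, 0], "roll": 0, "grip": 0}
  ]
}}

```text
time_s: 5.23
position: [0.5653, -0.0057, 0.1095]
tcp_rot: [[-0.714, -0.7, -0.0], [-0.7, 0.714, 0.0], [0.0, 0.0, -1.0]]
force: [0.0, -0.5, 0.6]
opening: 0.235
grasp_force: 0.2
```

>>> {"api": "move_arm", "payload": {
  "increments": [
    {"xyz": [0, 0, 0], "roll": 0, "grip": 0},
    {"xyz": [0, 0, 0], "roll": 0, "grip": 0},
    {"xyz": [0, 0, 0], "roll": 0, "grip": 0},
    {"xyz": [0, 0, 0], "roll": 0, "grip": 0},
    {"xyz": [0, 0, 0], "roll": 0, "grip": 0}
  ]
}}

```text
time_s: 5.65
position: [0.5657, -0.0059, 0.1103]
tcp_rot: [[-0.714, -0.7, 0.001], [-0.7, 0.714, -0.0], [-0.0, -0.001, -1.0]]
force: [-1.4, 0.1, 5.2]
opening: 0.157
grasp_force: 68.2
```

```bash
python3 s.py
```

```text
5.65 [ 0.5657 -0.0059  0.1103] -146.31079858132938 0.15677824463277823 68.18031242117286 yaw 134.4066039019273 F [-1.4148  0.0867  5.2239] M [ 0.026   0.1745 -0.0624]
```

>>> {"api": "move_arm", "payload": {
  "increments": [
    {"xyz": [0, 0, 0.19], "roll": 0.1, "grip": 0},
    {"xyz": [0, 0, 0.19], "roll": 0.1, "grip": 0},
    {"xyz": [0, 0, 0.19], "roll": 0.1, "grip": 0},
    {"xyz": [0, 0, 0.19], "roll": 0.1, "grip": 0},
    {"xyz": [0, 0, 0.19], "roll": 0.1, "grip": 0}
  ]
}}

```text
time_s: 6.07
position: [0.5657, -0.006, 0.1094]
tcp_rot: [[-0.964, -0.267, 0.001], [-0.267, 0.964, -0.001], [-0.001, -0.001, -1.0]]
force: [-1.9, -0.3, 4.0]
opening: 0.154
grasp_force: 68.2
```

```bash
python3 s.py
```

```text
6.0667 [ 0.5657 -0.006   0.1094] -117.40127154326639 0.15361222531133886 68.17024983465672 yaw 105.51336943030256 F [-1.8563 -0.3406  4.048 ] M [-0.0904  0.1568  0.0845]
```

>>> {"api": "move_arm", "payload": {
  "increments": [
    {"xyz": [0, 0, 0.19], "roll": 0.1, "grip": 0},
    {"xyz": [0, 0, 0.19], "roll": 0.1, "grip": 0},
    {"xyz": [0, 0, 0.19], "roll": 0.1, "grip": 0},
    {"xyz": [0, 0, 0.19], "roll": 0.1, "grip": 0},
    {"xyz": [0, 0, 0.19], "roll": 0.1, "grip": 0}
  ]
}}

```text
time_s: 6.48
position: [0.5657, -0.006, 0.1084]
tcp_rot: [[-0.974, 0.227, 0.001], [0.227, 0.974, -0.001], [-0.001, -0.001, -1.0]]
force: [-1.5, -0.2, 4.6]
opening: 0.157
grasp_force: 68.2
```

```bash
python3 s.py
```

```text
6.4833 [ 0.5657 -0.006   0.1084] -88.75178598133516 0.15689720821978512 68.16123420372605 yaw 76.87181499545262 F [-1.4663 -0.2322  4.5629] M [-0.2091  0.1699 -0.0038]
```

>>> {"api": "move_arm", "payload": {
  "increments": [
    {"xyz": [0, 0, 0.19], "roll": 0.1, "grip": 0},
    {"xyz": [0, 0, 0.19], "roll": 0.1, "grip": 0},
    {"xyz": [0, 0, 0.19], "roll": 0.1, "grip": 0},
    {"xyz": [0, 0, 0.19], "roll": 0.1, "grip": 0},
    {"xyz": [0, 0, 0.19], "roll": 0.1, "grip": 0}
  ]
}}

```text
time_s: 6.9
position: [0.5656, -0.0061, 0.1074]
tcp_rot: [[-0.746, 0.666, 0.001], [0.666, 0.746, -0.001], [-0.001, -0.0, -1.0]]
force: [-0.1, -1.2, 5.7]
opening: 0.159
grasp_force: 68.2
```

```bash
python3 s.py
```

```text
6.9 [ 0.5656 -0.0061  0.1074] -60.1054337529272 0.15901416057217405 68.15609701909125 yaw 48.22649917840098 F [-0.1043 -1.2222  5.7092] M [-0.2197  0.2689  0.0396]
```

```bash
cat > m.py <<'E'
from h import *
import sys
np.set_printoptions(precision=3,suppress=True)
A=[];T=[]
for i in range(int(sys.argv[1])):
    s=bot.read_state();A.append([*s["force"],*s["moment"],s["tau"][5]]);T.append(s["time_s"]);bot.capture("scene")
A=np.array(A);print(T[-1],"yaw",np.degrees(np.arctan2(s["tcp_rot"][1,1],s["tcp_rot"][0,1])),"j6",s["joint_positions"][5],"pos",np.array(s["position"])*1e3,"mean",A.mean(0),"sd",A.std(0))
E
python3 m.py 6
python3 - <<'E'
from h import *
np.set_printoptions(precision=4,suppress=True)
for c in("wrist","top","scene"):
    s=bot.read_state();im,d=bot.capture(c)
    P=cloud(np.ones(d.shape,bool),d,c,s)
    r=np.hypot(P[:,0]-.5655,P[:,1]+.006);e=np.abs(P[:,:2]-[.5655,-.006])
    Q=P[(r>.03)&(r<.05)&(P[:,2]<.03)];F=P[(np.maximum(e[:,0],e[:,1])>.08)&(r<.14)&(abs(P[:,2])<.008)];B=P[(r<.018)&(P[:,2]>.07)&(P[:,2]<.09)]
    print(c,len(Q),np.percentile(Q[:,2],[10,50,90])*1e3,"shelf",len(F),np.median(F[:,2])*1e3 if len(F) else 0,"boss",len(B),np.percentile(B[:,2],[50,90])*1e3 if len(B) else 0)
E
```

```text
7.15 yaw 48.47029119858902 j6 -60.36302651440958 pos [565.618  -6.085 107.434] mean [-0.637 -0.613  5.509 -0.254  0.25  -0.061 -0.058] sd [0.274 0.397 0.571 0.033 0.025 0.05  0.332]
wrist 8378 [13.4373 14.3025 15.1491] shelf 42596 -0.371655685570349 boss 574 [81.491  82.3148]
top 71 [11.571  15.2286 19.4956] shelf 1799 0.3260954287894135 boss 0 0
scene 697 [-752.3468    9.4529   17.0713] shelf 2344 0.9903216539107302 boss 88 [82.5643 85.3606]
```

>>> {"api": "move_arm", "payload": {
  "increments": [
    {"xyz": [0, 0, 0.23], "roll": 0.12, "grip": 0},
    {"xyz": [0, 0, 0.23], "roll": 0.12, "grip": 0},
    {"xyz": [0, 0, 0.23], "roll": 0.12, "grip": 0},
    {"xyz": [0, 0, 0.23], "roll": 0.12, "grip": 0},
    {"xyz": [0, 0, 0.23], "roll": 0.12, "grip": 0}
  ]
}}

```text
time_s: 7.77
position: [0.5655, -0.0061, 0.1063]
tcp_rot: [[-0.238, 0.971, 0.0], [0.971, 0.238, -0.001], [-0.001, 0.0, -1.0]]
force: [-1.3, -0.2, 5.9]
opening: 0.163
grasp_force: 68.2
```

```bash
python3 s.py
```

```text
7.7667 [ 0.5655 -0.0061  0.1063] -25.674690315247496 0.16271804775627177 68.167688800022 yaw 13.79752705922041 F [-1.3292 -0.2363  5.8996] M [-0.2824  0.3706  0.0328]
```

>>> {"api": "move_arm", "payload": {
  "increments": [
    {"xyz": [0, 0, 0.23], "roll": 0.12, "grip": 0},
    {"xyz": [0, 0, 0.23], "roll": 0.12, "grip": 0},
    {"xyz": [0, 0, 0.23], "roll": 0.12, "grip": 0},
    {"xyz": [0, 0, 0.23], "roll": 0.12, "grip": 0},
    {"xyz": [0, 0, 0.23], "roll": 0.12, "grip": 0}
  ]
}}

```text
time_s: 8.18
position: [0.5654, -0.006, 0.1052]
tcp_rot: [[0.352, 0.936, 0.0], [0.936, -0.352, -0.001], [-0.001, 0.001, -1.0]]
force: [-1.4, 0.0, 6.0]
opening: 0.16
grasp_force: 68.2
```

```bash
python3 s.py
```

```text
8.1833 [ 0.5654 -0.006   0.1052] 8.705382262038112 0.15969799740401966 68.18169104866683 yaw -20.585401793293407 F [-1.351   0.0409  6.0237] M [-0.2194  0.3213  0.0294]
```

>>> {"api": "move_arm", "payload": {
  "increments": [
    {"xyz": [0, 0, 0.23], "roll": 0.12, "grip": 0},
    {"xyz": [0, 0, 0.23], "roll": 0.12, "grip": 0},
    {"xyz": [0, 0, 0.23], "roll": 0.12, "grip": 0},
    {"xyz": [0, 0, 0.23], "roll": 0.12, "grip": 0},
    {"xyz": [0, 0, 0.23], "roll": 0.12, "grip": 0}
  ]
}}

```text
time_s: 8.6
position: [0.5654, -0.006, 0.104]
tcp_rot: [[0.819, 0.574, 0.0], [0.574, -0.819, -0.001], [-0.0, 0.001, -1.0]]
force: [-1.3, -0.6, 5.4]
opening: 0.16
grasp_force: 68.2
```

```bash
python3 s.py;python3 m.py 5
```

```text
8.6 [ 0.5654 -0.006   0.104 ] 43.083973857835296 0.1595471385407423 68.19505926221609 yaw -54.97078114786566 F [-1.2982 -0.622   5.4251] M [-0.1371  0.4678 -0.0074]
8.8 yaw -54.671964424024225 j6 42.77268925535522 pos [565.4    -5.971 103.995] mean [-1.497 -0.448  6.118 -0.181  0.458 -0.065 -0.061] sd [0.512 0.319 0.754 0.029 0.019 0.03  0.443]
```

>>> {"api": "move_arm", "payload": {
  "increments": [
    {"xyz": [0, 0, 0], "roll": 0, "grip": 100},
    {"xyz": [0, 0, 0], "roll": 0, "grip": 100},
    {"xyz": [0, 0, 0], "roll": 0, "grip": 100},
    {"xyz": [0, 0, 0], "roll": 0, "grip": 100},
    {"xyz": [0, 0, 0], "roll": 0, "grip": 100}
  ]
}}

```text
time_s: 9.27
position: [0.5648, -0.0055, 0.1028]
tcp_rot: [[0.816, 0.578, -0.001], [0.578, -0.816, 0.001], [-0.001, -0.001, -1.0]]
force: [0.2, -0.3, 0.1]
opening: 0.453
grasp_force: 0.0
```

>>> {"api": "move_arm", "payload": {
  "increments": [
    {"xyz": [0, 0, 0], "roll": 0, "grip": 100},
    {"xyz": [0, 0, 0], "roll": 0, "grip": 100},
    {"xyz": [0, 0, 0], "roll": 0, "grip": 100},
    {"xyz": [0, 0, 0], "roll": 0, "grip": 100},
    {"xyz": [0, 0, 0], "roll": 0, "grip": 100}
  ]
}}

```text
time_s: 9.68
position: [0.5653, -0.0057, 0.1031]
tcp_rot: [[0.816, 0.579, -0.0], [0.579, -0.816, 0.0], [-0.0, -0.0, -1.0]]
force: [-0.0, 0.9, 0.9]
opening: 0.831
grasp_force: 0.0
```

>>> {"api": "move_arm", "payload": {
  "increments": [
    {"xyz": [0, 0, 0], "roll": 0, "grip": 100},
    {"xyz": [0, 0, 0], "roll": 0, "grip": 100},
    {"xyz": [0, 0, -20], "roll": 0, "grip": 100},
    {"xyz": [0, 0, -30], "roll": 0, "grip": 100},
    {"xyz": [0, 0, -20], "roll": 0, "grip": 100}
  ]
}}

```text
time_s: 10.1
position: [0.5657, -0.0058, 0.1747]
tcp_rot: [[0.816, 0.578, 0.001], [0.578, -0.816, -0.0], [0.0, 0.0, -1.0]]
force: [-0.1, -0.6, 0.2]
opening: 1.0
grasp_force: 0.0
```

```bash
python3 s.py
```

```text
10.1 [ 0.5657 -0.0058  0.1747] 42.75787477114128 0.9997681061823424 0.0 yaw -54.66228357112324 F [-0.0731 -0.6023  0.1675] M [-0.1163  0.0559 -0.0216]
```

>>> {"api": "move_arm", "payload": {
  "increments": [
    {"xyz": [0, 0, -8], "roll": -0.125, "grip": 100},
    {"xyz": [0, 0, -8], "roll": -0.125, "grip": 100},
    {"xyz": [0, 0, -8], "roll": -0.125, "grip": 100},
    {"xyz": [0, 0, -8], "roll": -0.125, "grip": 100},
    {"xyz": [0, 0, -8], "roll": -0.125, "grip": 100}
  ]
}}

```text
time_s: 10.52
position: [0.5652, -0.0057, 0.2137]
tcp_rot: [[0.317, 0.948, 0.0], [0.948, -0.317, -0.0], [0.0, 0.0, -1.0]]
force: [0.4, 0.0, 1.3]
opening: 1.001
grasp_force: 0.0
```

>>> {"api": "move_arm", "payload": {
  "increments": [
    {"xyz": [0, 0, 0], "roll": -0.125, "grip": 100},
    {"xyz": [0, 0, 0], "roll": -0.125, "grip": 100},
    {"xyz": [0, 0, 0], "roll": -0.125, "grip": 100},
    {"xyz": [0, 0, 0], "roll": -0.125, "grip": 100},
    {"xyz": [0, 0, 0], "roll": -0.125, "grip": 100}
  ]
}}

```text
time_s: 10.93
position: [0.5652, -0.0057, 0.2133]
tcp_rot: [[-0.298, 0.955, -0.0], [0.955, 0.298, 0.0], [0.0, -0.0, -1.0]]
force: [0.4, -1.0, -0.5]
opening: 1.005
grasp_force: 0.0
```

>>> {"api": "move_arm", "payload": {
  "increments": [
    {"xyz": [0, 0, 0], "roll": -0.125, "grip": 100},
    {"xyz": [0, 0, 0], "roll": -0.125, "grip": 100},
    {"xyz": [0, 0, 0], "roll": -0.125, "grip": 100},
    {"xyz": [0, 0, 0], "roll": -0.125, "grip": 100},
    {"xyz": [0, 0, 0], "roll": -0.125, "grip": 100}
  ]
}}

```text
time_s: 11.35
position: [0.5652, -0.0057, 0.2132]
tcp_rot: [[-0.8, 0.6, -0.0], [0.6, 0.8, 0.0], [0.0, -0.0, -1.0]]
force: [0.6, -0.0, 0.4]
opening: 0.999
grasp_force: 0.0
```

>>> {"api": "move_arm", "payload": {
  "increments": [
    {"xyz": [0, 0, 0], "roll": -0.125, "grip": 100},
    {"xyz": [0, 0, 0], "roll": -0.125, "grip": 100},
    {"xyz": [0, 0, 0], "roll": -0.125, "grip": 100},
    {"xyz": [0, 0, 0], "roll": -0.125, "grip": 100},
    {"xyz": [0, 0, 0], "roll": -0.125, "grip": 100}
  ]
}}

```text
time_s: 11.77
position: [0.5651, -0.0057, 0.2132]
tcp_rot: [[-1.0, 0.019, -0.0], [0.019, 1.0, 0.0], [0.0, 0.0, -1.0]]
force: [-0.4, 0.1, 0.7]
opening: 0.997
grasp_force: 0.0
```

>>> {"api": "move_arm", "payload": {
  "increments": [
    {"xyz": [0, 0, 0], "roll": -0.125, "grip": 100},
    {"xyz": [0, 0, 0], "roll": -0.125, "grip": 100},
    {"xyz": [0, 0, 0], "roll": -0.125, "grip": 100},
    {"xyz": [0, 0, 0], "roll": -0.125, "grip": 100},
    {"xyz": [0, 0, 0], "roll": -0.125, "grip": 100}
  ]
}}

```text
time_s: 12.18
position: [0.5652, -0.0057, 0.2132]
tcp_rot: [[-0.822, -0.57, -0.0], [-0.57, 0.822, 0.0], [0.0, 0.0, -1.0]]
force: [1.0, 0.3, -0.2]
opening: 0.998
grasp_force: 0.0
```

>>> {"api": "move_arm", "payload": {
  "increments": [
    {"xyz": [0, 0, 0], "roll": -0.016, "grip": 100},
    {"xyz": [0, 0, 0], "roll": 0, "grip": 100},
    {"xyz": [0, 0, 0], "roll": 0, "grip": 100}
  ]
}}

```text
time_s: 12.43
position: [0.5653, -0.0057, 0.2132]
tcp_rot: [[-0.818, -0.576, -0.0], [-0.576, 0.818, 0.0], [0.0, 0.0, -1.0]]
force: [0.5, 0.4, 0.3]
opening: 0.998
grasp_force: 0.0
```

```bash
python3 w.py w3
cat > tile.py <<'E'
from h import *
np.set_printoptions(precision=2,suppress=True)
s=bot.read_state();im,d=bot.capture("wrist");P=cloud(np.ones(d.shape,bool),d,"wrist",s)
r=np.hypot(P[:,0]-.5655,P[:,1]+.006);e=np.abs(P[:,:2]-[.5655,-.006])
def st(n,m): print(n,m.sum(),np.percentile(P[m,2],[10,50,90])*1e3)
st("tile",(r>.032)&(r<.05)&(P[:,2]<.03));st("shelf",(np.maximum(e[:,0],e[:,1])>.09)&(r<.16)&(abs(P[:,2])<.008))
st("boss",(r<.018)&(P[:,2]>.075)&(P[:,2]<.09));st("sole",(r>.02)&(r<.028)&(P[:,2]>.016)&(P[:,2]<.05));st("wing",(r<.035)&(P[:,2]>.128))
E
python3 tile.py
```

```text
12.4333 [ 0.5653 -0.0057  0.2132] [ -11.9035   26.2686   91.3691    0.0032   62.368  -137.0621] tool y deg 125.15715785899057 [0.5444 0.3714 0.3127] [0.071  0.0925 0.049 ]
0.94 3183 [0.0247 0.1351 0.1371]
2114 [ 0.5637 -0.0065  0.1356] 34.80720167101271 ((564.6788330078125, -5.63970947265625), (61.92758560180664, 13.857080459594727), 34.728675842285156)
tool-frame err mm [ 0.4401  0.3766 92.1622]
tile 4458 [13.35 14.3  15.28]
shelf 33251 [-1.42 -0.42  0.61]
boss 650 [80.57 81.57 82.44]
sole 738 [24.84 25.87 26.9 ]
wing 36647 [298.81 321.04 329.38]
```

View pics/w3.png

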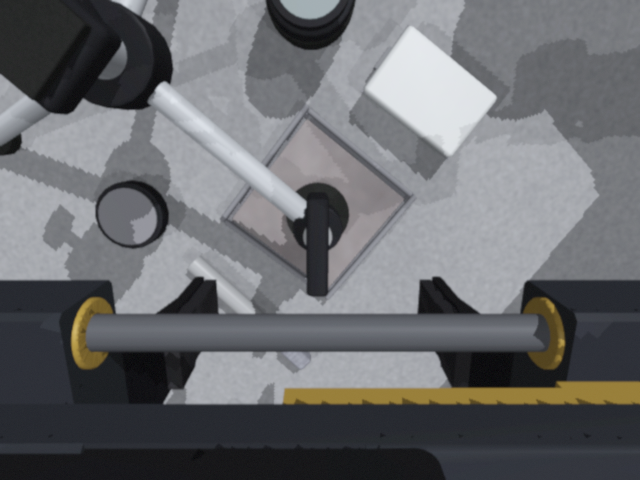

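Wrist picture: the wing at (317,243) is still aligned with the tool after the half turn back. The sole is about 3.5 mm above the tile (tile about 14.7 mm after a 0.4 mm depth offset). Regrasping.

>>> {"api": "move_arm", "payload": {
  "increments": [
    {"xyz": [0.3, 0.3, 20], "roll": 0.006, "grip": 100},
    {"xyz": [0, 0, 30], "roll": 0, "grip": 100},
    {"xyz": [0, 0, 30], "roll": 0, "grip": 100},
    {"xyz": [0, 0, 20], "roll": 0, "grip": 80},
    {"xyz": [0, 0, 9.5], "roll": 0, "grip": 50}
  ]
}}

```text
time_s: 13.0
position: [0.563, -0.0053, 0.101]
tcp_rot: [[-0.82, -0.572, -0.005], [-0.572, 0.82, 0.001], [0.004, 0.004, -1.0]]
force: [0.3, 0.4, -0.9]
opening: 0.92
grasp_force: 0.0
```

>>> {"api": "move_arm", "payload": {
  "increments": [
    {"xyz": [0, 0, 0], "roll": 0, "grip": 0},
    {"xyz": [0, 0, 0], "roll": 0, "grip": 0},
    {"xyz": [0, 0, 0], "roll": 0, "grip": 0},
    {"xyz": [0, 0, 0], "roll": 0, "grip": 0},
    {"xyz": [0, 0, 0], "roll": 0, "grip": 0}
  ]
}}

```text
time_s: 13.42
position: [0.5659, -0.0058, 0.1052]
tcp_rot: [[-0.82, -0.573, 0.003], [-0.573, 0.82, -0.001], [-0.002, -0.002, -1.0]]
force: [-0.1, -0.4, 0.1]
opening: 0.557
grasp_force: 0.0
```

>>> {"api": "move_arm", "payload": {
  "increments": [
    {"xyz": [0, 0, 0], "roll": 0, "grip": 0},
    {"xyz": [0, 0, 0], "roll": 0, "grip": 0},
    {"xyz": [0, 0, 0], "roll": 0, "grip": 0},
    {"xyz": [0, 0, 0], "roll": 0, "grip": 0},
    {"xyz": [0, 0, 0], "roll": 0, "grip": 0}
  ]
}}

```text
time_s: 13.83
position: [0.5651, -0.0057, 0.1042]
tcp_rot: [[-0.82, -0.573, 0.0], [-0.573, 0.82, -0.0], [-0.0, -0.0, -1.0]]
force: [-2.2, 0.1, 14.2]
opening: 0.17
grasp_force: 7.3
```

>>> {"api": "move_arm", "payload": {
  "increments": [
    {"xyz": [0, 0, 0], "roll": 0, "grip": 0},
    {"xyz": [0, 0, 0], "roll": 0, "grip": 0},
    {"xyz": [0, 0, 0], "roll": 0, "grip": 0}
  ]
}}

```text
time_s: 14.08
position: [0.5653, -0.006, 0.1045]
tcp_rot: [[-0.819, -0.573, 0.001], [-0.573, 0.819, -0.001], [-0.0, -0.001, -1.0]]
force: [-0.7, -1.1, 5.9]
opening: 0.158
grasp_force: 43.0
```

```bash
python3 s.py; python3 m.py 6
```

```text
14.0833 [ 0.5653 -0.006   0.1045] -136.86661259685704 0.15767007335315059 42.986687729135156 yaw 124.96791850586692 F [-0.685  -1.1489  5.9397] M [-0.0913  0.2301 -0.0134]
14.3333 yaw 124.96408903719096 j6 -136.86461855874612 pos [565.315  -6.016 104.44 ] mean [-0.629 -0.983  5.708 -0.078  0.222 -0.024 -0.011] sd [0.556 0.596 0.374 0.03  0.042 0.016 0.   ]
```

>>> {"api": "move_arm", "payload": {
  "increments": [
    {"xyz": [0, 0, 0.19], "roll": 0.1, "grip": 0},
    {"xyz": [0, 0, 0.19], "roll": 0.1, "grip": 0},
    {"xyz": [0, 0, 0.19], "roll": 0.1, "grip": 0},
    {"xyz": [0, 0, 0.19], "roll": 0.1, "grip": 0},
    {"xyz": [0, 0, 0.19], "roll": 0.1, "grip": 0}
  ]
}}

```text
time_s: 14.8
position: [0.5653, -0.0059, 0.1035]
tcp_rot: [[-0.994, -0.105, 0.001], [-0.105, 0.994, -0.001], [-0.001, -0.001, -1.0]]
force: [-1.1, -0.1, 6.1]
opening: 0.155
grasp_force: 43.0
```

```bash
python3 s.py
```

```text
14.8 [ 0.5653 -0.0059  0.1035] -107.94553094293391 0.15525388907828283 42.9782934486866 yaw 96.0474980483425 F [-1.0557 -0.1455  6.0552] M [-0.099   0.1682  0.0279]
```

>>> {"api": "move_arm", "payload": {
  "increments": [
    {"xyz": [0, 0, 0.19], "roll": 0.1, "grip": 0},
    {"xyz": [0, 0, 0.19], "roll": 0.1, "grip": 0},
    {"xyz": [0, 0, 0.19], "roll": 0.1, "grip": 0},
    {"xyz": [0, 0, 0.1], "roll": 0.05, "grip": 0},
    {"xyz": [0, 0, 0.1], "roll": 0.05, "grip": 0}
  ]
}}

```text
time_s: 15.22
position: [0.5653, -0.0058, 0.1027]
tcp_rot: [[-0.958, 0.288, 0.001], [0.288, 0.958, -0.0], [-0.001, -0.0, -1.0]]
force: [-0.8, -0.1, 6.1]
opening: 0.157
grasp_force: 43.0
```

```bash
python3 s.py
```

```text
15.2167 [ 0.5653 -0.0058  0.1027] -85.16375347571346 0.15687363381942573 42.97936003189534 yaw 73.26229145611231 F [-0.7813 -0.0594  6.1199] M [-0.0623  0.1836  0.0388]
```

>>> {"api": "move_arm", "payload": {
  "increments": [
    {"xyz": [0, 0, 0.1], "roll": 0.05, "grip": 0}
  ]
}}

```text
time_s: 15.3
position: [0.5653, -0.0058, 0.1026]
tcp_rot: [[-0.942, 0.335, 0.001], [0.335, 0.942, -0.0], [-0.001, -0.0, -1.0]]
force: [-0.7, -0.7, 6.1]
opening: 0.158
grasp_force: 43.0
```

```bash
python3 s.py
```

```text
15.3 [ 0.5653 -0.0058  0.1026] -82.30462159514596 0.15819260420787712 42.97984072007239 yaw 70.40443185014826 F [-0.6733 -0.6507  6.1407] M [-0.0733  0.0927  0.0715]
```

>>> {"api": "move_arm", "payload": {
  "increments": [
    {"xyz": [0, 0, 0.1], "roll": 0.05, "grip": 0}
  ]
}}

```text
time_s: 15.38
position: [0.5653, -0.0058, 0.1026]
tcp_rot: [[-0.924, 0.382, 0.001], [0.382, 0.924, -0.0], [-0.001, 0.0, -1.0]]
force: [-1.0, -1.2, 5.6]
opening: 0.158
grasp_force: 43.0
```

```bash
python3 s.py
```

```text
15.3833 [ 0.5653 -0.0058  0.1026] -79.43990888400417 0.1575132078498667 42.980223200283945 yaw 67.54082197248201 F [-0.9869 -1.2449  5.6421] M [-0.0666  0.1275  0.0664]
```

>>> {"api": "move_arm", "payload": {
  "increments": [
    {"xyz": [0, 0, 0.1], "roll": 0.05, "grip": 0}
  ]
}}

```text
time_s: 15.47
position: [0.5653, -0.0058, 0.1025]
tcp_rot: [[-0.904, 0.428, 0.001], [0.428, 0.904, -0.0], [-0.001, 0.0, -1.0]]
force: [-1.1, -0.3, 5.8]
opening: 0.158
grasp_force: 43.0
```

```bash
python3 s.py
```

```text
15.4667 [ 0.5653 -0.0058  0.1025] -76.57496488786055 0.1578890531840826 42.98067188356072 yaw 64.67497736185352 F [-1.1375 -0.2821  5.7962] M [-0.1332  0.1719  0.066 ]
```

>>> {"api": "move_arm", "payload": {
  "increments": [
    {"xyz": [0, 0, 0.1], "roll": 0.05, "grip": 0}
  ]
}}

```text
time_s: 15.55
position: [0.5653, -0.0058, 0.1024]
tcp_rot: [[-0.881, 0.472, 0.001], [0.472, 0.881, -0.0], [-0.001, 0.0, -1.0]]
force: [-0.5, 0.4, 5.1]
opening: 0.159
grasp_force: 43.0
```

```bash
python3 s.py
```

```text
15.55 [ 0.5653 -0.0058  0.1024] -73.71061561691197 0.1585055290346999 42.98119849059731 yaw 61.80978016787738 F [-0.535   0.4414  5.0854] M [-0.0005  0.1126  0.0316]
```

>>> {"api": "move_arm", "payload": {
  "increments": [
    {"xyz": [0, 0, 0.1], "roll": 0.05, "grip": 0},
    {"xyz": [0, 0, 0.1], "roll": 0.05, "grip": 0}
  ]
}}

```text
time_s: 15.72
position: [0.5654, -0.0058, 0.1022]
tcp_rot: [[-0.83, 0.558, 0.001], [0.558, 0.83, -0.0], [-0.001, 0.0, -1.0]]
force: [0.3, -0.3, 5.5]
opening: 0.161
grasp_force: 43.0
```

```bash
python3 s.py
```

```text
15.7167 [ 0.5654 -0.0058  0.1022] -67.9811613171473 0.16083784504659032 42.98209691885859 yaw 56.08001796906641 F [ 0.2755 -0.3265  5.464 ] M [-0.0887  0.1101  0.0261]
```

>>> {"api": "move_arm", "payload": {
  "increments": [
    {"xyz": [0, 0, 0.1], "roll": 0.05, "grip": 0},
    {"xyz": [0, 0, 0.1], "roll": 0.05, "grip": 0}
  ]
}}

```text
time_s: 15.88
position: [0.5654, -0.0058, 0.102]
tcp_rot: [[-0.77, 0.638, 0.001], [0.638, 0.77, -0.0], [-0.001, 0.001, -1.0]]
force: [-1.2, 0.1, 5.8]
opening: 0.16
grasp_force: 43.0
```

```bash
python3 s.py
```

```text
15.8833 [ 0.5654 -0.0058  0.102 ] -62.25064653617073 0.1602342220709283 42.98304614145309 yaw 50.34921332077762 F [-1.1898  0.0546  5.8129] M [-0.0413  0.1227  0.0571]
```

>>> {"api": "move_arm", "payload": {
  "increments": [
    {"xyz": [0, 0, 0.1], "roll": 0.05, "grip": 0},
    {"xyz": [0, 0, 0.1], "roll": 0.05, "grip": 0}
  ]
}}

```text
time_s: 16.05
position: [0.5654, -0.0058, 0.1018]
tcp_rot: [[-0.702, 0.712, 0.001], [0.712, 0.702, -0.0], [-0.001, 0.001, -1.0]]
force: [-1.3, -0.3, 5.6]
opening: 0.157
grasp_force: 43.0
```

```bash
python3 s.py
```

```text
16.05 [ 0.5654 -0.0058  0.1018] -56.52060559539547 0.1569874687754702 42.9840152990073 yaw 44.61927597966124 F [-1.2719 -0.3226  5.5857] M [-0.056   0.1199 -0.013 ]
```

>>> {"api": "move_arm", "payload": {
  "increments": [
    {"xyz": [0, 0, 0.1], "roll": 0.05, "grip": 0},
    {"xyz": [0, 0, 0.1], "roll": 0.05, "grip": 0}
  ]
}}

```text
time_s: 16.22
position: [0.5654, -0.0057, 0.1016]
tcp_rot: [[-0.628, 0.778, 0.001], [0.778, 0.628, -0.0], [-0.001, 0.001, -1.0]]
force: [-0.6, -0.5, 5.4]
opening: 0.157
grasp_force: 43.0
```

```bash
python3 s.py
```

```text
16.2167 [ 0.5654 -0.0057  0.1016] -50.790912276824834 0.15656072703206658 42.984933480620384 yaw 38.88750950966015 F [-0.6086 -0.5275  5.3695] M [-0.1047  0.1063  0.0644]
```

>>> {"api": "move_arm", "payload": {
  "increments": [
    {"xyz": [0, 0, 0.1], "roll": 0.05, "grip": 0}
  ]
}}

```text
time_s: 16.3
position: [0.5654, -0.0058, 0.1015]
tcp_rot: [[-0.588, 0.809, 0.001], [0.809, 0.588, -0.0], [-0.001, 0.001, -1.0]]
force: [-1.0, 0.2, 5.7]
opening: 0.16
grasp_force: 43.0
```

```bash
python3 s.py
```

```text
16.3 [ 0.5654 -0.0058  0.1015] -47.92824649586433 0.15983119859744246 42.98621563240886 yaw 36.027000675317545 F [-1.0018  0.1914  5.7007] M [-0.1036  0.1193  0.0054]
```

>>> {"api": "move_arm", "payload": {
  "increments": [
    {"xyz": [0, 0, 0.1], "roll": 0.05, "grip": 0}
  ]
}}

```text
time_s: 16.38
position: [0.5654, -0.0057, 0.1014]
tcp_rot: [[-0.547, 0.837, 0.001], [0.837, 0.547, -0.0], [-0.001, 0.001, -1.0]]
force: [-0.2, 0.2, 5.3]
opening: 0.158
grasp_force: 43.0
```

```bash
python3 s.py
```

```text
16.3833 [ 0.5654 -0.0057  0.1014] -45.062399342136125 0.15803724459945967 42.98663076013327 yaw 33.1613552183827 F [-0.1806  0.2255  5.2501] M [-0.0214  0.1274  0.0111]
```

>>> {"api": "move_arm", "payload": {
  "increments": [
    {"xyz": [0, 0, 0.1], "roll": 0.05, "grip": 0}
  ]
}}

```text
time_s: 16.47
position: [0.5654, -0.0057, 0.1013]
tcp_rot: [[-0.505, 0.863, 0.001], [0.863, 0.505, -0.0], [-0.001, 0.001, -1.0]]
force: [-1.6, -0.1, 5.3]
opening: 0.158
grasp_force: 43.0
```

```bash
python3 s.py
```

```text
16.4667 [ 0.5654 -0.0057  0.1013] -42.19723215638182 0.15810748912343575 42.987472456879914 yaw 30.299506338517805 F [-1.5824 -0.0858  5.3485] M [-0.0554  0.0728  0.0248]
```

>>> {"api": "move_arm", "payload": {
  "increments": [
    {"xyz": [0, 0, 0.1], "roll": 0.05, "grip": 0}
  ]
}}

```text
time_s: 16.55
position: [0.5654, -0.0057, 0.1012]
tcp_rot: [[-0.461, 0.888, 0.001], [0.888, 0.461, -0.0], [-0.001, 0.001, -1.0]]
force: [-0.7, 0.1, 6.5]
opening: 0.162
grasp_force: 43.0
```

```bash
python3 s.py
```

```text
16.55 [ 0.5654 -0.0057  0.1012] -39.33146128339372 0.16214738236675644 42.98796756193042 yaw 27.427952433954825 F [-0.74    0.117   6.5059] M [-0.0753  0.1098  0.0231]
```

```bash
python3 tile.py
```

```text
tile 8073 [13.44 14.27 15.12]
shelf 53381 [-1.3  -0.38  0.59]
boss 458 [80.77 81.52 82.28]
sole 1887 [21.79 22.64 23.49]
wing 42952 [134.05 205.29 216.89]
```

>>> {"api": "move_arm", "payload": {
  "increments": [
    {"xyz": [0, 0, 0.1], "roll": 0.05, "grip": 0}
  ]
}}

```text
time_s: 16.68
position: [0.5655, -0.0058, 0.1011]
tcp_rot: [[-0.417, 0.909, 0.001], [0.909, 0.417, -0.0], [-0.001, 0.001, -1.0]]
force: [-0.8, -0.5, 5.0]
opening: 0.16
grasp_force: 43.0
```

```bash
python3 s.py
```

```text
16.6833 [ 0.5655 -0.0058  0.1011] -36.54687349590481 0.1597132732239802 42.98751885071397 yaw 24.642205143734905 F [-0.8285 -0.4579  5.0447] M [-0.1116  0.1466 -0.0026]
```

>>> {"api": "move_arm", "payload": {
  "increments": [
    {"xyz": [0, 0, 0.1], "roll": 0.05, "grip": 0}
  ]
}}

```text
time_s: 16.77
position: [0.5655, -0.0057, 0.101]
tcp_rot: [[-0.37, 0.929, 0.001], [0.929, 0.37, -0.0], [-0.001, 0.001, -1.0]]
force: [-1.7, 0.7, 6.1]
opening: 0.153
grasp_force: 43.0
```

```bash
python3 s.py
```

```text
16.7667 [ 0.5655 -0.0057  0.101 ] -33.60698330816502 0.15318397961173216 42.989528817124665 yaw 21.70942225913109 F [-1.6846  0.709   6.1236] M [-0.1042  0.1034  0.1512]
```

>>> {"api": "move_arm", "payload": {
  "increments": [
    {"xyz": [0, 0, 0.1], "roll": 0.05, "grip": 0}
  ]
}}

```text
time_s: 16.85
position: [0.5654, -0.0057, 0.1009]
tcp_rot: [[-0.323, 0.946, 0.001], [0.946, 0.323, -0.0], [-0.001, 0.001, -1.0]]
force: [-1.5, 0.0, 6.5]
opening: 0.157
grasp_force: 43.0
```

```bash
python3 s.py
```

```text
16.85 [ 0.5654 -0.0057  0.1009] -30.74111851778383 0.1574881515299398 42.990429969504476 yaw 18.841679401227207 F [-1.5049  0.0287  6.5308] M [-0.0283  0.1749  0.0338]
```

>>> {"api": "move_arm", "payload": {
  "increments": [
    {"xyz": [0, 0, 0.1], "roll": 0.05, "grip": 0}
  ]
}}

```text
time_s: 16.93
position: [0.5655, -0.0057, 0.1008]
tcp_rot: [[-0.275, 0.961, 0.001], [0.961, 0.275, -0.0], [-0.001, 0.001, -1.0]]
force: [-0.6, 0.1, 6.0]
opening: 0.162
grasp_force: 43.0
```

```bash
python3 s.py
```

```text
16.9333 [ 0.5655 -0.0057  0.1008] -27.875052903977693 0.16208564649002016 42.99339562654495 yaw 15.971828748394879 F [-0.5863  0.1212  6.0361] M [-0.0647  0.1412  0.0402]
```

>>> {"api": "move_arm", "payload": {
  "increments": [
    {"xyz": [0, 0, 0.1], "roll": 0.05, "grip": 0}
  ]
}}

```text
time_s: 17.02
position: [0.5655, -0.0057, 0.1007]
tcp_rot: [[-0.227, 0.974, 0.001], [0.974, 0.227, -0.0], [-0.001, 0.001, -1.0]]
force: [-0.9, 0.1, 6.1]
opening: 0.157
grasp_force: 43.0
```

```bash
python3 s.py
```

```text
17.0167 [ 0.5655 -0.0057  0.1007] -25.009091831490018 0.1566448732204949 42.99648036248982 yaw 13.110605464167683 F [-0.927   0.0585  6.0883] M [-0.1295  0.1925  0.0558]
```

```bash
python3 tile.py
```

```text
tile 8082 [13.45 14.32 15.15]
shelf 55364 [-1.28 -0.35  0.59]
boss 434 [80.85 81.65 82.32]
sole 1871 [21.47 22.28 23.09]
wing 42511 [133.61 204.9  216.46]
```

>>> {"api": "move_arm", "payload": {
  "increments": [
    {"xyz": [0, 0, 0.1], "roll": 0.05, "grip": 0}
  ]
}}

```text
time_s: 17.15
position: [0.5655, -0.0057, 0.1006]
tcp_rot: [[-0.179, 0.984, 0.001], [0.984, 0.179, -0.0], [-0.001, 0.001, -1.0]]
force: [-0.1, -0.3, 5.5]
opening: 0.161
grasp_force: 43.0
```

```bash
python3 s.py
```

```text
17.15 [ 0.5655 -0.0057  0.1006] -22.22854276438155 0.16125745427676139 42.998342430219054 yaw 10.329627407714584 F [-0.0528 -0.3158  5.542 ] M [-0.0963  0.1568  0.0562]
```

>>> {"api": "move_arm", "payload": {
  "increments": [
    {"xyz": [0, 0, 0.1], "roll": 0.05, "grip": 0}
  ]
}}

```text
time_s: 17.23
position: [0.5655, -0.0057, 0.1005]
tcp_rot: [[-0.129, 0.992, 0.002], [0.992, 0.129, -0.0], [-0.001, 0.001, -1.0]]
force: [-0.4, 0.7, 5.3]
opening: 0.156
grasp_force: 43.0
```

```bash
python3 s.py
```

```text
17.2333 [ 0.5655 -0.0057  0.1005] -19.29288528621542 0.1556411465234709 43.00264923367649 yaw 7.395505303992745 F [-0.363   0.6526  5.3287] M [-0.0747  0.1581  0.0864]
```

>>> {"api": "move_arm", "payload": {
  "increments": [
    {"xyz": [0, 0, 0.1], "roll": 0.05, "grip": 0}
  ]
}}

```text
time_s: 17.32
position: [0.5655, -0.0057, 0.1005]
tcp_rot: [[-0.079, 0.997, 0.001], [0.997, 0.079, -0.0], [-0.0, 0.001, -1.0]]
force: [0.8, 1.0, 6.3]
opening: 0.161
grasp_force: 43.0
```

```bash
python3 s.py
```

```text
17.3167 [ 0.5655 -0.0057  0.1005] -16.42675019643001 0.16062714986636775 43.00653708167374 yaw 4.531988178775004 F [0.7952 1.039  6.266 ] M [-0.0712  0.1427  0.1081]
```

>>> {"api": "move_arm", "payload": {
  "increments": [
    {"xyz": [0, 0, 0.1], "roll": 0.05, "grip": 0}
  ]
}}

```text
time_s: 17.4
position: [0.5655, -0.0057, 0.1004]
tcp_rot: [[-0.029, 1.0, 0.002], [1.0, 0.029, -0.0], [-0.0, 0.002, -1.0]]
force: [-0.3, 0.1, 6.1]
opening: 0.159
grasp_force: 43.0
```

```bash
python3 s.py; python3 tile.py
```

```text
17.4 [ 0.5655 -0.0057  0.1004] -13.56369610796732 0.15893269553701905 43.010923457331955 yaw 1.6714432527753107 F [-0.3058  0.0898  6.0975] M [-0.1441  0.2066  0.0752]
tile 8076 [13.48 14.33 15.18]
shelf 55737 [-1.29 -0.36  0.59]
boss 417 [80.84 81.59 82.42]
sole 1879 [21.32 22.11 22.96]
wing 42385 [133.35 204.55 216.09]
```

>>> {"api": "move_arm", "payload": {
  "increments": [
    {"xyz": [0, 0, 0.1], "roll": 0.05, "grip": 0}
  ]
}}

```text
time_s: 17.53
position: [0.5656, -0.0057, 0.1003]
tcp_rot: [[0.019, 1.0, 0.002], [1.0, -0.019, -0.0], [-0.0, 0.002, -1.0]]
force: [-1.0, -0.7, 6.6]
opening: 0.157
grasp_force: 43.0
```

```bash
python3 s.py
```

```text
17.5333 [ 0.5656 -0.0057  0.1003] -10.781338878009919 0.15682911008244094 43.01583523862064 yaw -1.1112483238135573 F [-0.9955 -0.6763  6.6209] M [-0.1169  0.2243  0.1134]
```

>>> {"api": "move_arm", "payload": {
  "increments": [
    {"xyz": [0, 0, 0.1], "roll": 0.05, "grip": 0}
  ]
}}

```text
time_s: 17.62
position: [0.5656, -0.0057, 0.1002]
tcp_rot: [[0.07, 0.998, 0.002], [0.998, -0.07, -0.0], [-0.0, 0.002, -1.0]]
force: [-0.7, 0.5, 7.1]
opening: 0.158
grasp_force: 43.0
```

```bash
python3 s.py
```

```text
17.6167 [ 0.5656 -0.0057  0.1002] -7.847393737155415 0.15777200258019827 43.023087456822395 yaw -4.04169603712566 F [-0.7055  0.5118  7.1446] M [-0.1449  0.1634  0.178 ]
```

>>> {"api": "move_arm", "payload": {
  "increments": [
    {"xyz": [0, 0, 0.1], "roll": 0.05, "grip": 0}
  ]
}}

```text
time_s: 17.7
position: [0.5656, -0.0057, 0.1001]
tcp_rot: [[0.12, 0.993, 0.002], [0.993, -0.12, -0.0], [-0.0, 0.002, -1.0]]
force: [-0.9, 0.1, 7.0]
opening: 0.16
grasp_force: 43.0
```

```bash
python3 s.py
```

```text
17.7 [ 0.5656 -0.0057  0.1001] -4.980178469837435 0.16022055697995422 43.02576815709472 yaw -6.905981133657982 F [-0.8991  0.1016  6.9945] M [-0.1034  0.1606  0.19  ]
```

>>> {"api": "move_arm", "payload": {
  "increments": [
    {"xyz": [0, 0, 0.1], "roll": 0.05, "grip": 0}
  ]
}}

```text
time_s: 17.78
position: [0.5656, -0.0058, 0.1]
tcp_rot: [[0.17, 0.986, 0.002], [0.986, -0.17, -0.001], [-0.0, 0.002, -1.0]]
force: [-0.4, 0.2, 5.2]
opening: 0.16
grasp_force: 43.0
```

```bash
python3 s.py; python3 tile.py; python3 m.py 6
```

```text
17.7833 [ 0.5656 -0.0058  0.1   ] -2.1206169750666337 0.1600308976474861 43.0315170250833 yaw -9.766344399113487 F [-0.4471  0.1861  5.1563] M [-0.0442  0.1674  0.1937]
tile 8074 [13.48 14.33 15.16]
shelf 57200 [-1.29 -0.37  0.58]
boss 419 [80.81 81.6  82.32]
sole 1884 [21.24 22.05 22.9 ]
wing 42341 [134.53 204.25 215.76]
18.0833 yaw -9.693937290272304 j6 -2.2148643678420057 pos [565.58   -5.737  99.993] mean [-0.238  0.31   6.19  -0.129  0.182 -0.058  0.028] sd [0.186 0.35  0.461 0.02  0.022 0.031 0.097]
```

Torque has climbed from about 0.04 to about 0.19 N m and the sole height has stopped dropping. That means contact, at roughly 4–5 N. Letting go.

>>> {"api": "move_arm", "payload": {
  "increments": [
    {"xyz": [0, 0, 0], "roll": 0, "grip": 100},
    {"xyz": [0, 0, 0], "roll": 0, "grip": 100},
    {"xyz": [0, 0, 0], "roll": 0, "grip": 100},
    {"xyz": [0, 0, 0], "roll": 0, "grip": 100},
    {"xyz": [0, 0, 0], "roll": 0, "grip": 100}
  ]
}}

```text
time_s: 18.55
position: [0.5638, -0.0054, 0.0985]
tcp_rot: [[0.168, 0.986, -0.003], [0.986, -0.168, 0.001], [0.0, -0.003, -1.0]]
force: [-1.0, 0.5, 0.7]
opening: 0.45
grasp_force: 0.0
```

>>> {"api": "move_arm", "payload": {
  "increments": [
    {"xyz": [0, 0, 0], "roll": 0, "grip": 100},
    {"xyz": [0, 0, 0], "roll": 0, "grip": 100},
    {"xyz": [0, 0, 0], "roll": 0, "grip": 100},
    {"xyz": [0, 0, 0], "roll": 0, "grip": 100},
    {"xyz": [0, 0, 0], "roll": 0, "grip": 100}
  ]
}}

```text
time_s: 18.97
position: [0.5648, -0.0056, 0.099]
tcp_rot: [[0.168, 0.986, -0.0], [0.986, -0.168, 0.0], [-0.0, -0.0, -1.0]]
force: [-0.3, 0.0, -0.2]
opening: 0.834
grasp_force: 0.0
```

>>> {"api": "move_arm", "payload": {
  "increments": [
    {"xyz": [0, 0, 0], "roll": 0, "grip": 100},
    {"xyz": [0, 0, -20], "roll": 0, "grip": 100},
    {"xyz": [0, 0, -35], "roll": 0, "grip": 100},
    {"xyz": [0, 0, -35], "roll": 0, "grip": 100},
    {"xyz": [0, 0, -25], "roll": 0, "grip": 100}
  ]
}}

```text
time_s: 19.38
position: [0.5657, -0.0058, 0.2167]
tcp_rot: [[0.168, 0.986, 0.003], [0.986, -0.168, -0.0], [-0.0, 0.003, -1.0]]
force: [0.2, 0.0, -1.0]
opening: 1.0
grasp_force: 0.0
```

>>> {"api": "move_arm", "payload": {
  "increments": [
    {"xyz": [0, 0, 0], "roll": 0, "grip": 100},
    {"xyz": [0, 0, 0], "roll": 0, "grip": 100},
    {"xyz": [0, 0, 0], "roll": 0, "grip": 100},
    {"xyz": [0, 0, 0], "roll": 0, "grip": 100}
  ]
}}

```text
time_s: 19.72
position: [0.5636, -0.0054, 0.2125]
tcp_rot: [[0.168, 0.986, -0.004], [0.986, -0.168, 0.001], [0.0, -0.004, -1.0]]
force: [-0.1, 0.1, 0.8]
opening: 1.001
grasp_force: 0.0
```

```bash
python3 w.py w4; python3 tile.py
```

```text
19.7167 [ 0.5636 -0.0054  0.2125] [-11.9107  26.2762  91.4973  -0.001   62.4366  -2.2236] tool y deg -9.686654937966932 [-0.1454  0.1305  0.7636] [-0.1392  0.0674 -0.0195]
0.83 3516 [0.0204 0.1303 0.1325]
2055 [ 0.5659 -0.003   0.1311] -99.64329532456541 ((565.5918579101562, -4.807792663574219), (64.09082794189453, 13.968955993652344), 80.04269409179688)
tool-frame err mm [ 0.9474  2.2036 95.9524]
tile 5007 [13.33 14.32 15.26]
shelf 35974 [-1.41 -0.4   0.65]
boss 666 [80.69 81.54 82.45]
sole 881 [21.   22.05 22.97]
wing 33321 [298.31 320.57 328.73]
```

View pics/w4.png

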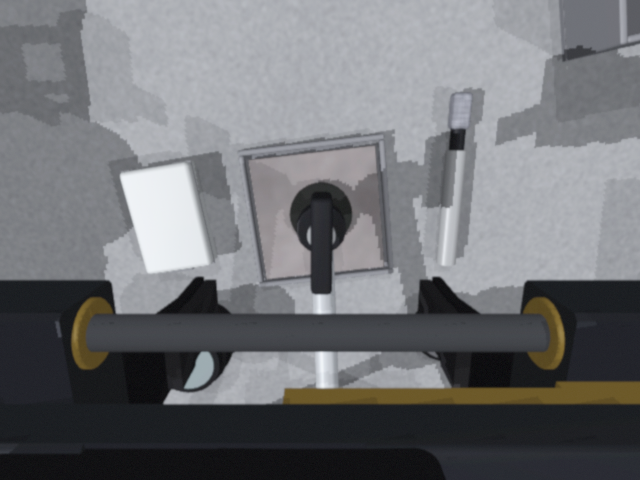

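The wing at (321,243) is free at yaw 80°, exactly where I left it. The sole rests on the tile, and the arm is about 80 mm clear above it.

```bash
python3 -c "
from rig import bot
print(bot.hand_in())"
```

```text
the job is handed in; nothing more can be done
None
```

I turned the knob clockwise about 5.65 rad in two grips until the rubber sole rested on the tile at an estimated 4–5 N, then let go, lifted clear and handed the job in at about 20 s; I moved nothing else, and no verdict came back.

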